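Tip the instrument arm over an edge and mark its balance point

ROBOT

A 6-joint arm with a two-finger parallel gripper is mounted at the origin on the work surface. World frame = base frame: x ahead of the robot, y to its left, z up, the work surface at z = 0. Lengths are in m, angles in rad, forces in N, time in s.
With the tool pointing down it reaches from about 0.325 to 0.9 m from the base axis. Payload 6.1 kg.
Tool frame: the origin (TCP) lies midway between the tips of the shut fingers; the grasp point (between the pads) lies 19 mm behind it; x points along the fingers, y is the direction in which the jaws open and shut, and the axes are right-handed (so a half turn about x gives the same grasp; the last joint's range is limited). The gripper opens to 85 mm and grips with 20 to 120 N. Pads are 22 mm wide; open, the fingers measure 114 mm over their backs; the gripper's body (76 mm by 85 mm) begins 54 mm behind the grasp point. The pads swing forward as they close: fully open they stand 13 mm farther back than shut.
Start: joints at [-1.403, 0.22, 1.526, -0, 1.395, -0.126], TCP at [0.181, -0.598, 0.231] pointing down, gripper open.
Joint ranges: [-2.98, 2.98], [-0.91, 2.08], [0.09, 2.57], [-1.24, 4.39], [0.2, 2.65], [-2.68, 2.68]. Speed limits (rad/s): [2.57, 2.57, 3.01, 3.14, 3.14, 3.14].

INTERFACE

Orientations are given as [roll, pitch, yaw] about the fixed x, y, z axes, in that order (R = Rz(yaw) Ry(pitch) Rx(roll)).
In Python, from plant import movep, move_l, set_joints, gripper_to, hold, inverse_kinematics, observe, get_image, get_calibration, Unreachable, job_done gives the robot as it stands. Calls block until the motion is done:
- movep(position, orientation): joint-space move of the TCP to a pose.
- move_l(position, feed=0.15, rotation=None, max_force=None): straight line of the TCP; rotation=None keeps the orientation; feed is the mean speed in m/s. With max_force (N) it stops when the force on the tool has changed by that much, and returns True; else False.
- set_joints(angles): joint-space move.
- gripper_to(opening, f_grip=None): finger opening in m; f_grip is the grip in N (None keeps the last); returns when the fingers have stopped.
- hold(seconds).
- inverse_kinematics(position, orientation): joint angles nearest the present ones, or None.
- observe(): the state.
- get_image(name): name is "scene" or "top"; returns (picture, depth): 384x512x3 uint8, red, green, blue; 384x512 float32, m along the optical axis (not along the pixel's ray), 0 where there is no reading.
- get_calibration(name): a dict with "intrinsics" (3x3 intrinsics, pixels), "world_from_camera" (4x4, takes a point from camera to world coordinates). Camera axes: x right, y down, z forward; pixel columns grow to the right and rows downward; lengths in m; the calibration is good to about 2 mm. A picture is of the moment at which its call begins. get_calibration takes no time and is no camera call.
A pose or a line that the arm cannot do raises Unreachable and nothing moves.
- job_done(): hands the job in, once; it reports no verdict.
The state is a dict: "time_s": time; "q": joint angles; "joint_velocities": joint speeds; "joint_torque": joint torques, N m; "eef_pos": TCP position; "tcp_rot": TCP orientation; "ft_force": force on the tool from outside, world axes, zero at the start; "torque": the same for the moment, N m; "opening": finger opening in m.
Only numpy, scipy, OpenCV 4.12 (cv2) and the standard library are available. Lean on these libraries where they do the work, as an engineer would, in place of code of your own. Each camera call takes 0.05 s, during which the arm holds its last target.

TASK

The long aluminium instrument arm lying on the rest carries a weight somewhere inside, and its balance point must be marked so that it can be hung there. Push its tail end gently to slide it out over the edge of the rest until, with your hand off it, it just tips down onto the rubber catch bar, and stop there, within a few millimetres of the tipping point. Then set the saddle marker down astride the arm right above the edge of the rest, without moving the arm, leave the arm tipped, and leave the other things on the desk alone.

Things in the scene. Friction and masses are not known exactly. Their poses are not given: they have to be found in the camera images.
- rest: Low fixed metal rest on a base plate 100 x 380 x 6 mm. Deck: flat aluminium plate 60 mm wide (x), 220 mm long (y = -220 to 0 mm), top 60 mm above the desk; its front end y = 0 is the tipping edge. Two guide rails, 10 mm high, 31 mm apart, from y = -200 to -60 mm, keep the arm straight. Origin: on the desk under the middle of the edge. +y is the way the arm is slid, z up.
- edge (a point): Middle of the tipping edge, at deck height (60 mm above the desk). Axes as the rest's.
- catch: Rubber catch bar, round, 16 mm thick, 56 mm long, lying across (x) in front of the rest, its axis 120 mm beyond the edge (y = +120 mm), its top 53 mm above the desk, 7 mm below the deck. A tipped arm rests on the edge and this bar. Part of the rest: the pose given is the rest's origin and axes.
- bar: Instrument arm: straight closed aluminium tube 28 mm wide (x), 380 mm long (y), 24 mm high, flat black end caps, 0.5 to 0.8 kg, lying loose on the deck between the guides. Origin: its geometric centre, +y to its nose (the end over the catch). A hidden weight puts its balance point anywhere within 33 mm of mid-length, and at the start at least 20 mm behind the edge. Tipping tilts it 0.058 rad.
- nose (a point): Centre of the arm's nose end face, 190 mm from the arm's centre along its +y; 72 mm above the desk when level, 9 to 13 mm lower when fully tipped onto the catch. Balanced to within about 1 mm the arm can hover half tipped: it then needs a little more push.
- tail (a point): Centre of the arm's flat tail face, the one to push, 190 mm from the arm's centre along its -y; 72 mm above the desk when level, about 10 mm higher when tipped. Sliding takes 2 to 5 N. A finger still pressing here holds the tail down by friction and can hide the tip for tens of mm: push in small steps and back off each time to see.
- marker: Saddle marker, loose, 50 g, 41 (x) x 20 (y) x 53 mm high, standing on two legs 12 mm long with a 33 mm gap between them (in x) to go astride the arm; above them a plate 5 mm thick and a grip tab 26 (x) x 12 (y) x 36 mm high. Origin: its centre, 26.5 mm above the feet; grip the tab 13 mm above that, across its 12 mm. y goes along the arm; seated, origin 26.5 mm above the arm's centre line.
- saddle (a point): Centre of the underside of the marker's plate, 14.5 mm below the marker's origin: the face that lies on the arm's top, and the point to be put right above the edge.
- case: Bystander: white lidded plastic case about 115 x 170 x 100 mm, origin at the centre of its underside.
- mug: Bystander: white mug, 80 mm across and 90 mm high, origin at the centre of its underside.
- bottle: Bystander: grey bottle, 60 mm across and 150 mm high, origin at the centre of its underside.
Mind the look-alikes: they are no part of the job. Several things look just like the marker: the one meant starts farthest from the robot's base.

How it is judged:
By the outcome, as a careful person would: the job done as asked, in the order asked, and still so for the second after the job is handed in, with the robot touching nothing.
It also fails if it takes over 72 s, if anything falls off the work surface, if the arm or the gripper's body presses on something with over 40 N, if the wrist force passes 120 N, or if a joint passes its speed limit or range.

## Working session

There is one attempt and no reset: what is moved stays moved. The work goes in short steps, each a Python script; the robot and the scene stay as the last script left them, time stands still between calls to the robot, and variables do not carry over. Pictures are saved under pics/ and viewed, and the job is handed in when it is done.

```bash
ls; mkdir -p pics
python3 - <<'E'
from plant import *
import cv2,numpy as np
np.set_printoptions(precision=4,suppress=True)
for n in("scene","top"):
    p,d=get_image(n); cv2.imwrite(f"pics/{n}0.png",cv2.cvtColor(p,cv2.COLOR_RGB2BGR)); np.save(f"pics/{n}0_d.npy",d); np.save(f"pics/{n}0_p.npy",p)
    c=get_calibration(n); print(c["intrinsics"],c["world_from_camera"])
s=observe(); print(s)
E
```

```text
pics
[[476.7042   0.     253.0809]
 [  0.     476.7042 185.5549]
 [  0.       0.       1.    ]] [[ 0.8052  0.3276 -0.4942  1.2398]
 [ 0.5929 -0.4299  0.6809 -0.8355]
 [ 0.0106 -0.8413 -0.5404  0.821 ]
 [ 0.      0.      0.      1.    ]]
[[355.133    0.     255.7898]
 [  0.     355.133  184.5721]
 [  0.       0.       1.    ]] [[ 0.0086 -0.995   0.0991  0.4506]
 [-0.9998 -0.0102 -0.0157  0.0882]
 [ 0.0166 -0.099  -0.995   1.1177]
 [ 0.      0.      0.      1.    ]]
{'time_s': 0.1, 'q': array([-1.4031,  0.2212,  1.5275, -0.    ,  1.3947, -0.1261]), 'joint_velocities': array([ 0.0002, -0.0027, -0.0012, -0.0001,  0.0008, -0.0006]), 'joint_torque': array([  0.0007, -49.8244, -39.0547,  -0.0002,   0.0057,  -0.    ]), 'eef_pos': array([ 0.1809, -0.5977,  0.2303]), 'tcp_rot': array([-1.6913,  1.569 ,  1.7441]), 'ft_force': array([0.6912, 0.7134, 0.0711]), 'torque': array([-0.047 , -0.0147, -0.0118]), 'opening': 0.08521659031930008}
```

View pics/scene0.png

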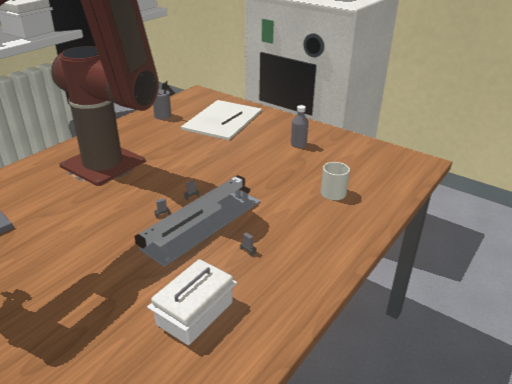

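View pics/top0.png

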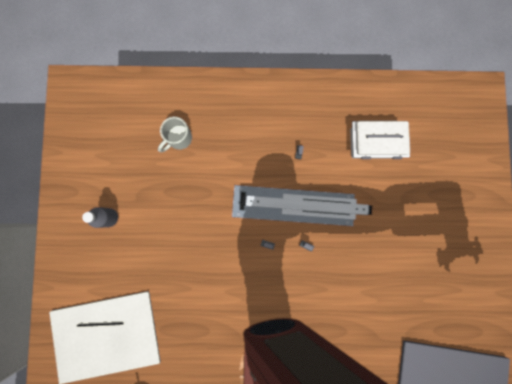

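```bash
cat > h.py <<'E'
import cv2,numpy as np
from plant import *
np.set_printoptions(precision=4,suppress=True)
def ray(n,u,v):
    c=get_calibration(n);K=c["intrinsics"];T=c["world_from_camera"]
    d=T[:3,:3]@np.linalg.solve(K,[u,v,1.]);return T[:3,3],d
def onz(n,u,v,z):
    o,d=ray(n,u,v);return o+d*(z-o[2])/d[2]
def tri(u1,v1,u2,v2): # scene, top
    o1,d1=ray("scene",u1,v1);o2,d2=ray("top",u2,v2)
    A=np.c_[d1,-d2];t=np.linalg.lstsq(A,o2-o1,rcond=None)[0]
    a,b=o1+d1*t[0],o2+d2*t[1];return (a+b)/2,np.linalg.norm(a-b)
def cloud(n,d):
    c=get_calibration(n);K=c["intrinsics"];T=c["world_from_camera"]
    v,u=np.mgrid[:d.shape[0],:d.shape[1]]
    P=np.stack([(u-K[0,2])/K[0,0]*d,(v-K[1,2])/K[1,1]*d,d],-1)
    return P@T[:3,:3].T+T[:3,3]
def proj(n,p):
    c=get_calibration(n);K=c["intrinsics"];T=np.linalg.inv(c["world_from_camera"])
    q=K@(T[:3,:3]@np.asarray(p)+T[:3,3]);return q[:2]/q[2]
def snap(tag):
    for n in("scene","top"):
        p,d=get_image(n);cv2.imwrite(f"pics/{n}{tag}.png",p[:,:,::-1]);np.save(f"pics/{n}{tag}_d.npy",d)
def crop(n,tag,x0,y0,x1,y1,s,out):
    i=cv2.imread(f"pics/{n}{tag}.png")[y0:y1,x0:x1];i=cv2.resize(i,None,fx=s,fy=s,interpolation=cv2.INTER_CUBIC);cv2.imwrite(out,i)
    return i
E
python3 - <<'E'
from h import *
crop("top","0",220,130,400,260,4.4,"pics/c1.png")
crop("scene","0",125,165,275,265,5,"pics/c2.png")
for n in("top","scene"):
    d=np.load(f"pics/{n}0_d.npy");P=cloud(n,d)
    if n=="top":
        for (u,v) in [(299,150),(300,155),(268,244),(307,244),(320,205),(372,210),(238,200),(250,201),(360,140),(175,130),(320,160)]: print(n,u,v,P[v,u])
    else:
        for (u,v) in [(248,240),(162,205),(191,187),(142,240),(240,182)]: print(n,u,v,P[v,u])
E
```

```text
top 299 150 [ 0.6643 -0.0597  0.0509]
top 300 155 [ 0.6532 -0.066   0.0276]
top 268 244 [0.38   0.0338 0.0537]
top 307 244 [ 0.3806 -0.0827  0.0501]
top 320 205 [ 0.4957 -0.1163  0.0818]
top 372 210 [ 0.485  -0.2976 -0.0015]
top 238 200 [0.5125 0.1262 0.0007]
top 250 201 [0.5054 0.0884 0.0818]
top 360 140 [ 0.6905 -0.2377  0.0823]
top 175 130 [0.7335 0.3296 0.0049]
top 320 160 [ 0.643  -0.134  -0.0007]
scene 248 240 [ 0.6699 -0.0695  0.0414]
scene 162 205 [ 0.379  -0.0894  0.0388]
scene 191 187 [0.3828 0.0277 0.0411]
scene 142 240 [ 0.4983 -0.2675  0.0858]
scene 240 182 [0.5199 0.0913 0.0793]
```

View pics/c1.png

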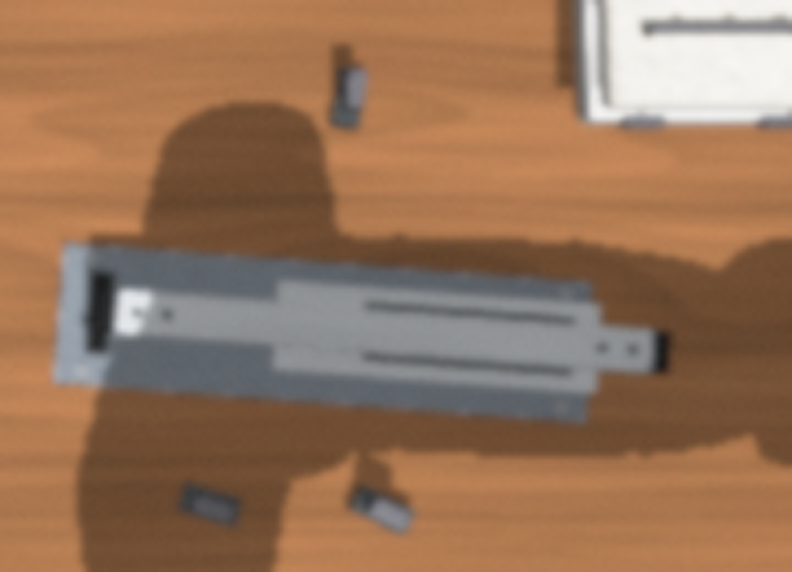

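View pics/c2.png

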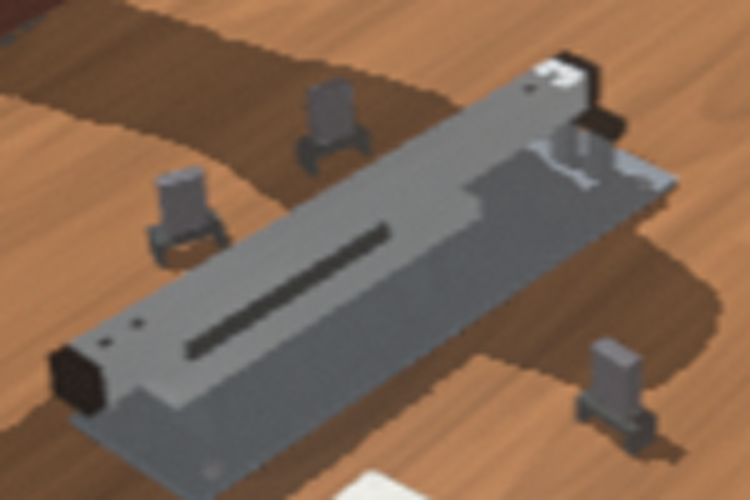

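Candidates for the marker in the top view are (299,150), (268,244) and (307,244). Their distances from the base are about 0.67, 0.38 and 0.39 m, so (299,150) is the one meant; it is at scene (248,243). The crop shows it standing on two legs, with the long side roughly along world x. The arm's tail cap is at top (371,210), the deck's front edge is near u≈282, and the catch is at (243,201). Next I'll measure these precisely.

Run:
```python
from h import *
d=np.load("pics/top0_d.npy");P=cloud("top",d)
X,Y,Z=P[...,0],P[...,1],P[...,2]
def rect(m,name):
    m=m.astype(np.uint8);n,l,s,c=cv2.connectedComponentsWithStats(m)
    i=1+np.argmax(s[1:,4]);pts=P[l==i][:,:2].astype(np.float32)*1000
    print(name,len(pts),cv2.minAreaRect(pts),"z",np.median(P[l==i][:,2]),"ctr",pts.mean(0))
reg=(X>.42)&(X<.58)&(Y>-.32)&(Y<.16)
rect(reg&(Z>.074)&(Z<.09),"bar")
rect(reg&(Z>.05)&(Z<.09),"deck+bar")
rect(reg&(Z>.05)&(Z<.066),"deck half")
mk=(abs(X-.665)<.05)&(abs(Y+.062)<.05)
rect(mk&(Z>.008),"marker"); rect(mk&(Z>.035),"tab")
rect((X>.6)&(Y<-.13)&(Z>.03)&(Y>-.35)&(X<.8),"case")
# profile of z median along lines beside bar
for off in(.022,-.022):
    for y in np.arange(-.03,.02,.004):
        pass
g=cv2.cvtColor(cv2.imread("pics/top0.png"),cv2.COLOR_BGR2GRAY)
for r in(194,195,196,197,210,211,212): print(r,g[r,272:294],"z",(1000*Z[r,276:290]).astype(int))
r=203;print(r,g[203,238:256], (1000*Z[203,238:256]).astype(int)); print(g[209,362:378],(1000*Z[209,362:378]).astype(int))
g2=g
for c in(300,320,340): print(c,g[186:226,c])
```

```text
bar 1263 ((495.2408447265625, -76.7701416015625), (379.1590270996094, 29.903095245361328), 86.24176788330078) z 0.08326232028397529 ctr [495.8904 -76.928 ]
deck+bar 2078 ((496.4409484863281, -72.92234802246094), (386.9909362792969, 60.26015090942383), 86.27130126953125) z 0.0816162296976164 ctr [494.8124 -87.3515]
deck half 324 ((471.63897705078125, -114.00248718261719), (218.02188110351562, 16.150197982788086), 86.24124908447266) z 0.059325570396306815 ctr [ 470.6237 -109.4643]
marker 87 ((666.4198608398438, -61.92426300048828), (19.7083797454834, 41.45943832397461), 88.33521270751953) z 0.027596074090067146 ctr [662.2905 -61.1807]
tab 40 ((666.640869140625, -63.73541259765625), (12.106282234191895, 27.31548500061035), 80.82835388183594) z 0.050924761659637 ctr [664.8591 -62.8101]
case 1650 ((694.84716796875, -285.28680419921875), (112.24465942382812, 129.3056182861328), 0.015237746760249138) z 0.08384734617617695 ctr [ 694.8663 -282.7203]
194 [100 100  98  99  99  99  99 100  99 100 108 123 132 134 135 133 130 129
 127 125 124 120] z [ 4  5  3  3  2  5  7 55 60 60 63 60 58 58]
195 
[... 951 characters left out ...]
224 209 182 158 149 147] [ 5 43 50 52 83 83 82 85 83 85 84 83 82 85 81 82 80 81]
[126 109 113 129 139 130  97  53  29  39  60  71  76  75  77  77] [84 84 79 80 82 82 85 82 86 84  1 -3  0  0  0 -3]
300 [ 79  80  80  86  94  98  96  98 110 132 143 146 147 148 147 148 148 148
 147 145 144 145 141 138 139 142 143 144 138 120 104 101 100 101  99  99
  90  85  85  84]
320 [ 77  75  73  74  75  83  89  95  98 104 121 137 139 124 107 117 137 145
 148 146 146 146 146 144 135 114  99 116 137 140 130 112 102  99  98  97
  96  91  87  85]
340 [ 85  82  81  80  78  77  83  92  94  94  98 112 133 143 134 108 105 131
 143 147 149 148 149 148 148 142 125 103 106 131 142 138 119 103  99  96
  96  97  96  89]
```

Run:
```python
from h import *
a,b=onz("top",282.55,195.5,.06),onz("top",281.75,211,.06);print("edge pts",a,b)
d=np.load("pics/scene0_d.npy");P=cloud("scene",d);X,Y,Z=P[...,0],P[...,1],P[...,2]
def rect(m,name):
    m=m.astype(np.uint8);n,l,s,c=cv2.connectedComponentsWithStats(m)
    i=1+np.argmax(s[1:,4]);pts=P[l==i][:,:2].astype(np.float32)*1000
    print(name,len(pts),cv2.minAreaRect(pts),"z",np.median(P[l==i][:,2]),"bbox",s[i])
reg=(X>.42)&(X<.58)&(Y>-.32)&(Y<.16)
rect(reg&(Z>.079)&(Z<.09),"bar top")
rect(reg&(Z>.055)&(Z<.065),"deck half")
rect((abs(X-.665)<.04)&(abs(Y+.062)<.04)&(Z>.008),"marker")
rect((abs(X-.665)<.04)&(abs(Y+.062)<.04)&(Z>.03),"tab")
# marker by colour in top
for n,bx in(("top",(285,135,315,165)),("scene",(235,228,262,258))):
    i=cv2.imread(f"pics/{n}0.png")[bx[1]:bx[3],bx[0]:bx[2]].astype(int)
    m=((i[...,2]-i[...,0])<20).astype(np.uint8); print(n); print("\n".join("".join(".#"[v] for v in r) for r in m))
th=np.deg2rad(-3.76)
for p,o in (((.47,-.29,.1),0),((.665,-.063,.1),0),((.496,-.003,.15),0)):
  for k in(0,np.pi): print(p,inverse_kinematics(list(p),[0,np.pi/2,th+k]))
```

```text
edge pts [ 0.5239 -0.0087  0.06  ] [ 0.4777 -0.0063  0.06  ]
bar top 1088 ((498.0029602050781, -77.67384338378906), (385.45989990234375, 35.51626205444336), 86.22063446044922) z 0.08509667044582753 bbox [ 135  175  110   67 1088]
deck half 475 ((514.56884765625, -129.7390899658203), (278.0001220703125, 24.858776092529297), 85.54035949707031) z 0.060927321042416493 bbox [142 199  80  49 475]
marker 205 ((667.6854858398438, -67.13452911376953), (43.54655838012695, 22.179061889648438), 0.4884987771511078) z 0.029208382574239744 bbox [240 232  17  22 205]
tab 101 ((667.9249267578125, -65.86725616455078), (15.650464057922363, 26.773212432861328), 89.189453125) z 0.046839909299553506 bbox [244 232  10  14 101]
top
..............................
..............................
..............................
..............................
..............................
..............................
..............................
..............................
..............................
..............................
..............................
.............####.............
..........
[... 1117 characters left out ...]
...##..###########......
...........##########......
.............########......
..............#######......
...............######......
...............#####.......
...............####........
................#..........
...........................
...........................
(0.47, -0.29, 0.1) [-0.6956  0.1814  1.8323  0.      1.1279 -2.2008]
(0.47, -0.29, 0.1) [-0.6956  0.1814  1.8323 -0.      1.1279  0.9408]
(0.665, -0.063, 0.1) [-0.2124  0.435   1.513   0.      1.1935 -1.7176]
(0.665, -0.063, 0.1) [-0.2124  0.435   1.513  -0.      1.1935  1.424 ]
(0.496, -0.003, 0.15) [-0.1652 -0.0145  1.9388 -0.      1.2173 -1.6704]
(0.496, -0.003, 0.15) [-0.1652 -0.0145  1.9388 -0.      1.2173  1.4712]
```

The arm's heading is −3.76° in yaw. Its tail is near (0.483,−0.266), the edge middle near (0.4995,−0.0075), and the marker near (0.666,−0.062). The arm measures 379 x 30 mm and the marker 41 x 20 mm, which agree with the sizes given. Next I'll close the gripper and find contact with the tail.

```bash
cat >> h.py <<'E'
TH=np.deg2rad(-3.76); D=np.array([-np.sin(TH),np.cos(TH)]); S=np.array([np.cos(TH),np.sin(TH)])
E0=np.array([.4995,-.0075])
def R(s,z,lat=0.): # point in rest frame -> world
    return [*(E0+D*s+S*lat),z]
DOWN=[0,np.pi/2,TH+np.pi]
def rest(p): q=np.asarray(p)[:2]-E0; return q@S,q@D
E
python3 - <<'E'
from h import *
gripper_to(0.0);print(observe()["time_s"])
movep(R(-.31,.16),DOWN);print(observe()["time_s"])
move_l(R(-.31,.075),feed=.2)
s=observe();print(s["time_s"],s["ft_force"],s["eef_pos"],s["opening"],s["tcp_rot"])
r=move_l(R(-.255,.075),feed=.03,max_force=1.5)
s=observe();print(r,s["time_s"],s["ft_force"],rest(s["eef_pos"]),s["eef_pos"])
snap("1")
crop("top","1",220,130,400,260,4.4,"pics/c3.png")
crop("scene","1",85,150,275,290,4.2,"pics/c4.png")
E
```

```text
0.8667
2.4
2.975 [ 0.0591 -0.1858 -0.2321] [ 0.4792 -0.3176  0.0755] 0.00011677144291423306 [ 2.449   1.5704 -0.7591]
True 4.1667 [-0.8178  0.3024  1.0117] (np.float64(-0.00015769847682951154), np.float64(-0.27202286590166114)) [ 0.4815 -0.2789  0.0747]
```

View pics/c3.png

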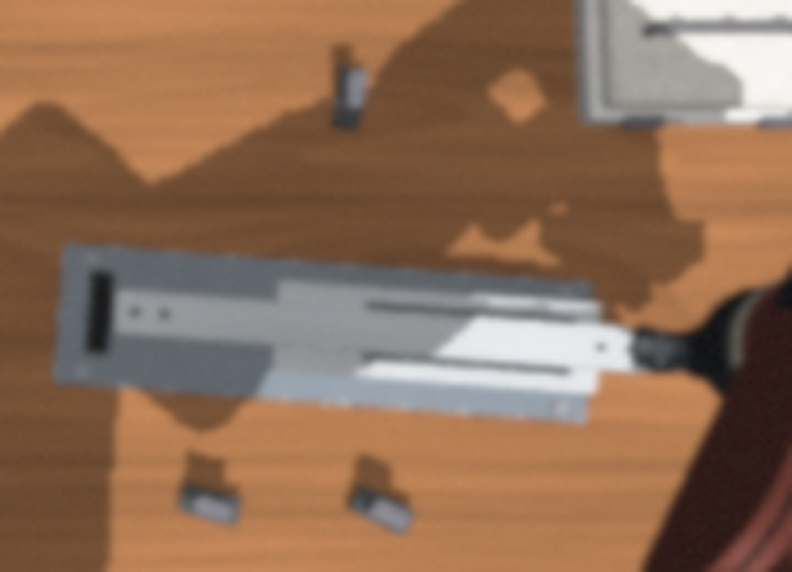

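View pics/c4.png

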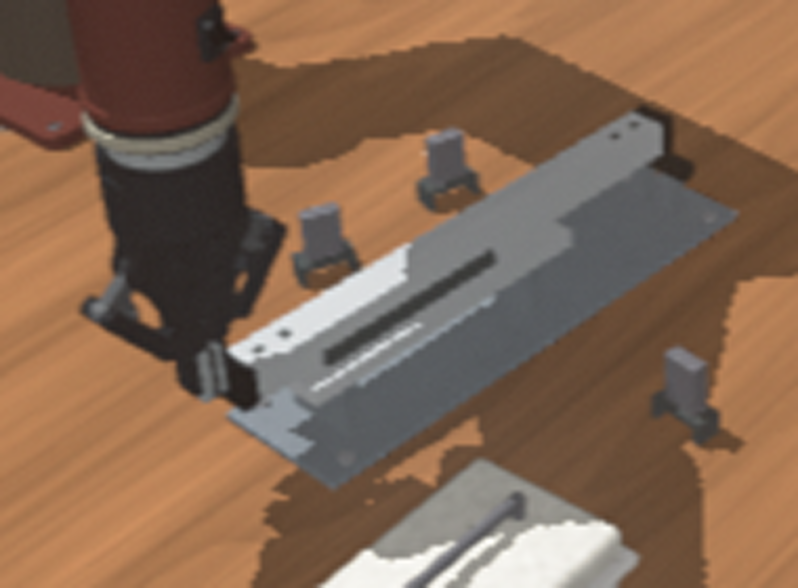

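The fingertips are touching the tail cap (top crop (632,350)), and the TCP is 13 mm behind the estimated tail. Next I'll push in steps, backing off each time and reading the arm's slope from depth.

```bash
cat >> h.py <<'E'
def slope(snose,d=None):
    if d is None: _,d=get_image("top")
    P=cloud("top",d);q=P[...,:2]-E0;lat=q@S;s=q@D
    m=(abs(lat+.0)<.009)&(s>-.06)&(s<snose-.008)&(P[...,2]>.055)&(P[...,2]<.1)&(d>0)
    a=np.polyfit(s[m],P[...,2][m],1);return a[0],a[1],m.sum()
E
python3 - <<'E'
from h import *
print(slope(.12,np.load("pics/top1_d.npy")))
s0=-.272; 
def push(p):
    r=move_l(R(s0+p,.075),feed=.03,max_force=14)
    s=observe();f=s["ft_force"];a=rest(s["eef_pos"])[1]
    move_l(R(s0+p-.004,.075),feed=.05); hold(.25)
    sl=slope(s0+p+.013+.38)
    print("p %.4f act %.4f r %s f %s slope %.4f z0 %.4f n %d t %.2f"%(p,a-s0,r,f,*sl,observe()["time_s"]),flush=True)
    return sl[0]
push(.015)
p=.031
while p<.05:
    k=push(p)
    if k<-.015: print("TIP");break
    p+=.0025
E
```

```text
(np.float64(0.002098533773542183), np.float64(0.08341413754539388), np.int64(361))
p 0.0150 act 0.0157 r False f [ 0.2939 -0.9657 -0.6374] slope 0.0004 z0 0.0833 n 397 t 5.47
p 0.0310 act 0.0313 r False f [ 0.3669 -0.5263  0.4178] slope -0.0013 z0 0.0837 n 430 t 6.84
p 0.0335 act 0.0336 r False f [-0.4956 -0.717   0.3394] slope 0.0001 z0 0.0833 n 435 t 7.76
p 0.0360 act 0.0361 r False f [-0.0815 -0.3213  0.8857] slope 0.0011 z0 0.0833 n 443 t 8.68
p 0.0385 act 0.0386 r False f [ 0.0304 -1.9471 -0.2523] slope 0.0034 z0 0.0831 n 445 t 9.59
p 0.0410 act 0.0411 r False f [ 0.204  -1.615   0.7402] slope 0.0028 z0 0.0833 n 448 t 10.51
p 0.0435 act 0.0436 r False f [-0.6639 -1.1436  0.5527] slope -0.0021 z0 0.0836 n 452 t 11.43
p 0.0460 act 0.0461 r False f [ 0.4469 -0.9299  0.4333] slope -0.0039 z0 0.0835 n 460 t 12.34
p 0.0485 act 0.0486 r False f [-0.2123 -0.9496  0.3331] slope -0.0089 z0 0.0833 n 466 t 13.26
```

```bash
cat >> h.py <<'E'
def nose(d):
    P=cloud("top",d);q=P[...,:2]-E0;lat=q@S;s=q@D
    m=(abs(lat)<.009)&(s>-.06)&(s<.25)&(P[...,2]>.065)&(P[...,2]<.1);m2=(abs(lat)<.03)&(P[...,2]>.065)&(P[...,2]<.1)&(s>.03)&(s<.1)
    return s[m].max(),np.median(lat[m2]),lat[m2].min(),lat[m2].max()
E
python3 - <<'E'
from h import *
snap("2")
d=np.load("pics/top2_d.npy");print(slope(.17,d),nose(d),nose(np.load("pics/top1_d.npy")))
crop("scene","2",85,150,275,290,4.2,"pics/c5.png")
E
```

```text
(np.float64(-0.003015404042540236), np.float64(0.08347856808549832), np.int64(464)) (np.float64(0.1699370696105667), np.float64(0.001358002806078297), np.float64(-0.012254847231695372), np.float64(0.015686979483092278)) (np.float64(0.12171392954415913), np.float64(0.0007290350231984779), np.float64(-0.013029606488733435), np.float64(0.015164845434196914))
```

View pics/c5.png

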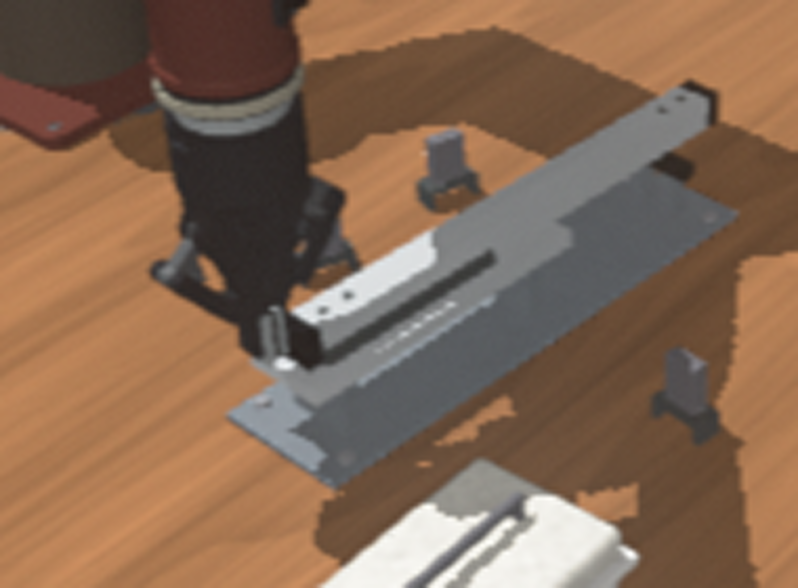

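The arm has slid 48 mm, with the nose now at s=0.170. It's still level: the slope noise is about 0.004, against 0.058 when tipped. I'll carry on.

Run:
```python
from h import *
s0=-.272
def push(p):
    r=move_l(R(s0+p,.075),feed=.04,max_force=14)
    s=observe();a=rest(s["eef_pos"])[1]
    move_l(R(s0+p-.004,.075),feed=.06); hold(.25)
    sl=slope(s0+p+.013+.38)
    print("p %.4f act %.4f r %s slope %.4f z0 %.4f n %d t %.2f"%(p,a-s0,r,*sl,observe()["time_s"]),flush=True)
    return sl[0]
p=.051
while p<.104:
    k=push(p)
    if k<-.015: print("TIP");break
    p+=.0025
hold(.2);print(slope(s0+p+.013+.38))
```

```text
p 0.0510 act 0.0513 r False slope -0.0580 z0 0.0832 n 470 t 14.22
TIP
(np.float64(-0.05523360752367184), np.float64(0.08323939750667324), np.int64(473))
```

It tipped fully (slope −0.058) on a 2.5 mm step. I'll withdraw, take a clear look, and then go above the marker.

Run:
```python
from h import *
move_l(R(-.26,.075),feed=.15)
move_l(R(-.26,.2),feed=.3)
OM=[0,np.pi/2,np.deg2rad(-2.)+np.pi]
movep([.666,-.063,.17],OM)
gripper_to(.055)
print(observe()["time_s"],observe()["eef_pos"])
snap("3")
d=np.load("pics/top3_d.npy");print(slope(.17,d),nose(d))
crop("top","3",220,130,400,260,4.4,"pics/c6.png")
crop("scene","3",125,130,285,260,4.6,"pics/c7.png")
```

```text
17.05 [ 0.666  -0.0632  0.1701]
(np.float64(-0.05498058330210485), np.float64(0.08328476844988324), np.int64(359)) (np.float64(0.1732016610314612), np.float64(0.0013805466558877025), np.float64(-0.012266534196797789), np.float64(0.015792542433841174))
```

View pics/c6.png

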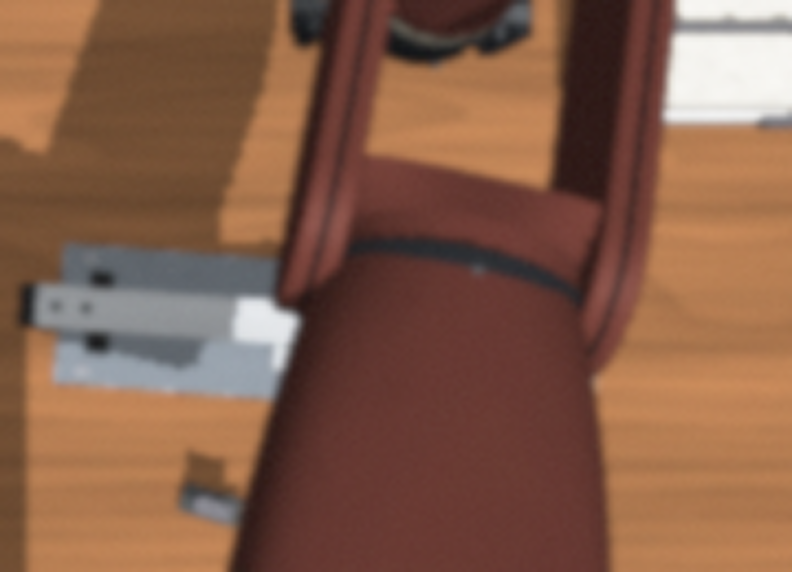

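View pics/c7.png

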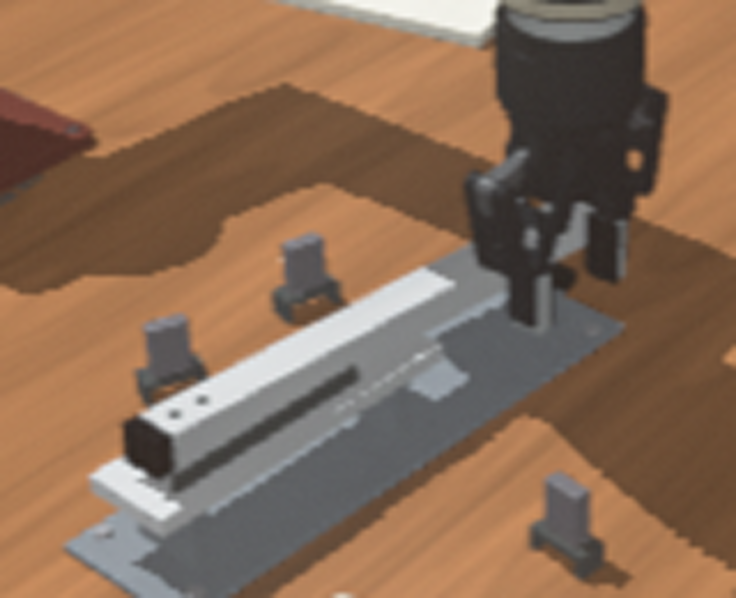

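The crops show the arm tipped and the marker at scene crop (567,530), standing clear, with the fingers above it. Next I'll descend and grip.

Run:
```python
from h import *
r=move_l([.666,-.063,.06],feed=.2)
snap("4")
crop("scene","4",205,190,285,260,8,"pics/c8.png")
e=observe()["eef_pos"];print(e,(proj("scene",e)-[205,190])*8,(proj("scene",[.666,-.063,.053])-[205,190])*8)
```

```text
[ 0.6678 -0.0633  0.0625] [350.6075 336.3263] [346.6521 356.94  ]
```

View pics/c8.png

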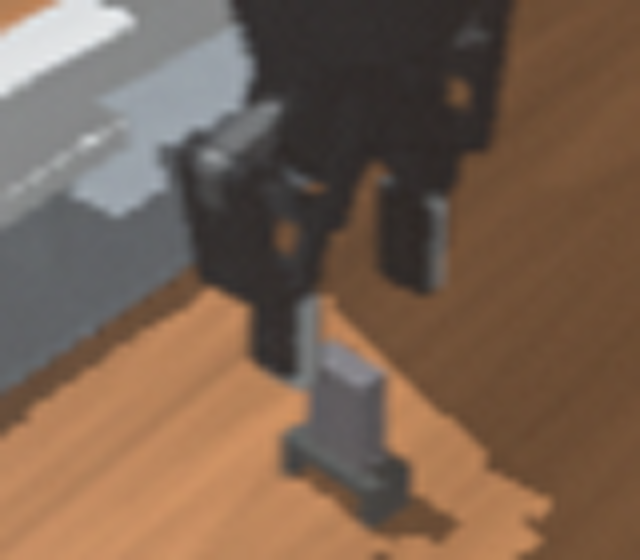

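The marker tab's top centre is at crop (350,360), and the prediction was (347,357), so it's centred between the fingers. I'll descend and grip.

Run:
```python
from h import *
OM=[0,np.pi/2,np.deg2rad(-2.)+np.pi]
r=move_l([.666,-.063,.0215],feed=.1,max_force=15);print(r)
gripper_to(0.0,f_grip=30)
s=observe();print(s["time_s"],s["opening"],s["eef_pos"],s["ft_force"])
move_l([.666,-.063,.17],feed=.25)
movep(R(.0,.17),DOWN)
hold(.2)
s=observe();print(s["time_s"],s["opening"],s["eef_pos"],rest(s["eef_pos"]))
snap("5")
crop("scene","5",165,110,275,220,5.4,"pics/c9.png")
crop("top","5",220,130,400,260,4.4,"pics/c10.png")
```

```text
False
18.9417 0.011277575343557172 [ 0.6666 -0.0631  0.0223] [-0.1074  0.4615  2.1612]
20.6167 0.011460310808489116 [ 0.5006 -0.008   0.1699] (np.float64(0.0011018046334572537), np.float64(-0.00041156075600636406))
```

View pics/c9.png

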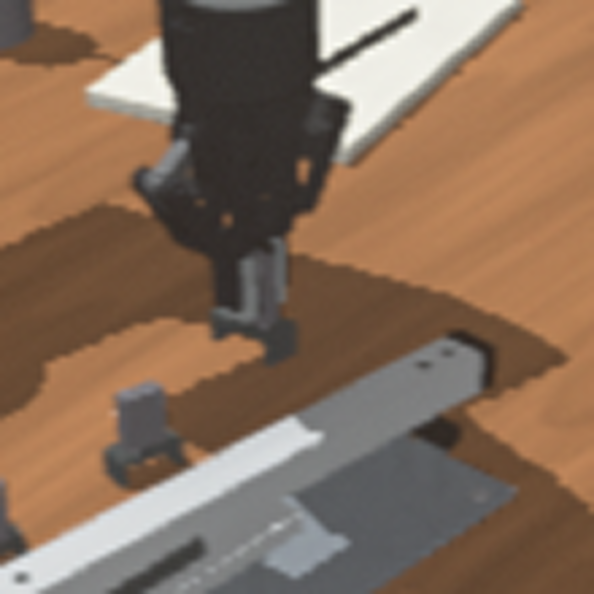

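View pics/c10.png

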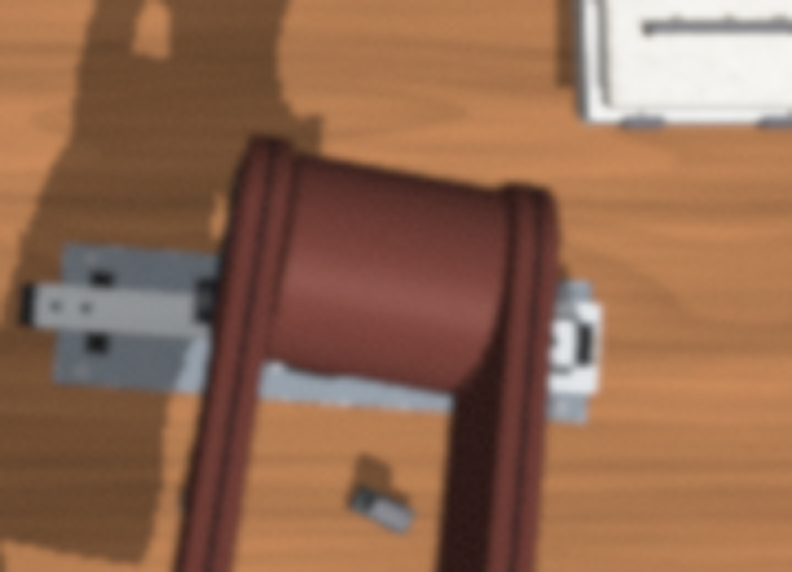

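The marker is held upright (scene crop (255,325)). I'll check its held position, the edge and the arm against the projected geometry.

Run:
```python
from h import *
e=np.array([.5006,-.008,.1699]);o=e+[0,0,.006]
def mpt(l,s,z): return [*(o[:2]+S*l+D*s),o[2]+z]
i=cv2.imread("pics/scene5.png");x0,y0,k=165,120,8
c=cv2.resize(i[y0+20:y0+95,x0:x0+95],None,fx=k,fy=k,interpolation=cv2.INTER_CUBIC)
def dot(c,uv,x0,y0,k,col=(0,0,255)): 
    p=tuple(int(round(q)) for q in ((uv-[x0,y0]+.5)*k-.5));cv2.drawMarker(c,p,col,cv2.MARKER_CROSS,9,1)
for l in(-.0205,.0205):
    for s in(-.01,.01):
        dot(c,proj("scene",mpt(l,s,-.0265)),x0,y0+20,k)
        dot(c,proj("scene",mpt(l,s,-.0095)),x0,y0+20,k,(0,255,0))
        if 1: dot(c,proj("scene",mpt(np.sign(l)*.013,np.sign(s)*.006,.0265)),x0,y0+20,k,(255,0,0))
cv2.imwrite("pics/c11.png",c)
i=cv2.imread("pics/scene0.png");x0,y0,k=190,165,9
c=cv2.resize(i[y0:y0+62,x0:x0+80],None,fx=k,fy=k,interpolation=cv2.INTER_CUBIC)
for l in(.0145,.03): dot(c,proj("scene",R(0,.06,l)),x0,y0,k)
for l in(-.014,.014): dot(c,proj("scene",R(.121,.084,l)),x0,y0,k,(0,255,0))
for s in(-.02,-.06): dot(c,proj("scene",R(s,.06,.03)),x0,y0,k,(255,0,0))
cv2.imwrite("pics/c12.png",c)
```

```text
(no output)
```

View pics/c11.png

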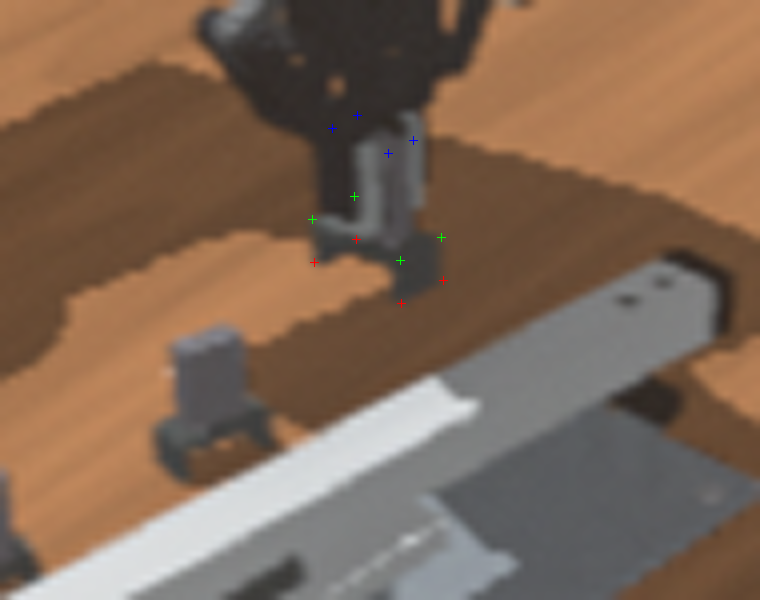

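View pics/c12.png

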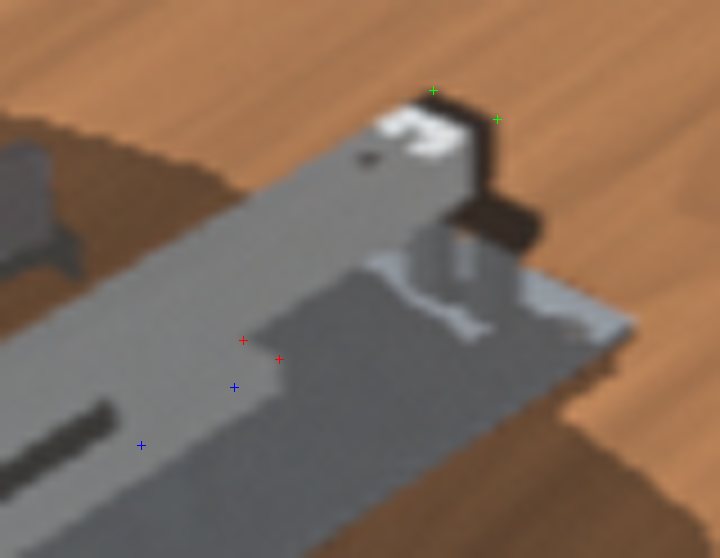

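Run:
```python
from h import *
def dark(n,tag,x0,y0,x1,y1,thr=8):
    g=cv2.cvtColor(cv2.imread(f"pics/{n}{tag}.png"),cv2.COLOR_BGR2GRAY)[y0:y1,x0:x1].astype(np.float32)
    w=np.clip(np.median(g)-thr-g,0,None).astype(np.float32);v,u=np.mgrid[y0:y1,x0:x1];return (w*u).sum()/w.sum(),(w*v).sum()/w.sum(),w.sum()
# holes, snapshot 5: top crop (56,307),(86,308)/4.4 ; scene c11 (627,300),(663,283)/8
for (tu,tv),(su,sv) in (((56,307),(663,283)),((86,308),(627,300))):
    tu=220+tu/4.4;tv=130+tv/4.4;su=165+su/8;sv=140+sv/8
    a=dark("top","5",round(tu)-2,round(tv)-2,round(tu)+3,round(tv)+3);b=dark("scene","5",round(su)-2,round(sv)-2,round(su)+3,round(sv)+3)
    P,err=tri(b[0],b[1],a[0],a[1]);z=.0842-.058*rest(P)[1]
    A=onz("top",a[0],a[1],z);B=onz("scene",b[0],b[1],z)
    print((tu,tv),a,(su,sv),b,"tri",P,err,"zexp",z,"top",rest(A),"scene",rest(B))
i=cv2.imread("pics/scene0.png");x0,y0,k=208,193,28
c=cv2.resize(i[y0:y0+20,x0:x0+26],None,fx=k,fy=k,interpolation=cv2.INTER_NEAREST).astype(float);c=np.clip((c-60)*3,0,255).astype(np.uint8)
for l in(.0145,.03):
    for z in(.06,.052):
        p=(proj("scene",R(0,z,l))-[x0,y0]+.5)*k;cv2.drawMarker(c,tuple(int(t) for t in p),(0,0,255),cv2.MARKER_CROSS,14,2)
cv2.imwrite("pics/c13.png",c)
```

```text
(232.72727272727272, 199.77272727272725) (np.float64(232.23728813559322), np.float64(199.15254237288136), np.float32(59.0)) (247.875, 175.375) (np.float64(248.62626262626262), np.float64(173.95959595959596), np.float32(99.0)) tri [0.5117 0.1414 0.0794] 0.0032685277712812917 zexp 0.0755358720262637 top (np.float64(0.0014599787429142132), np.float64(0.14846905054877893)) scene (np.float64(-0.0005708022405431381), np.float64(0.15544560707892133))
(239.54545454545453, 200.0) (np.float64(239.08064516129033), np.float64(199.51612903225808), np.float32(62.0)) (243.375, 177.5) (np.float64(243.02061855670104), np.float64(177.1340206185567), np.float32(97.0)) tri [0.5094 0.1202 0.078 ] 0.0007504798390223228 zexp 0.07677405421975504 top (np.float64(0.0018350361080878188), np.float64(0.12833248177293996)) scene (np.float64(-2.423385952732887e-06), np.float64(0.12918023477056162))
```

View pics/c13.png

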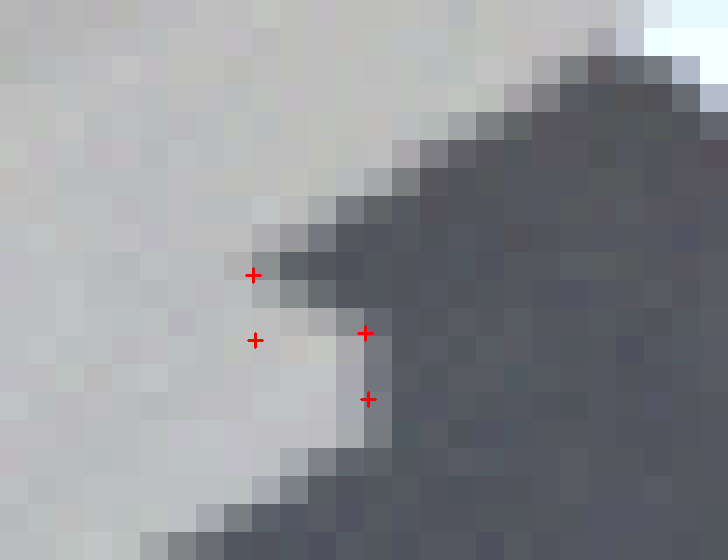

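The second arm hole, triangulated from the two views, agrees to about 1 mm along the arm and 2 mm across. The edge estimates agree within about 1 mm. I'll hover just above the arm with the tool tilted to match it, and check the straddle in one view.

```bash
cat >> h.py <<'E'
from scipy.spatial.transform import Rotation as Ro
TILT=(Ro.from_rotvec(np.r_[S,0]*-.058)*Ro.from_euler("xyz",DOWN)).as_euler("xyz").tolist()
def mark(tag,out,x0,y0,w,h,k,lat=0.,pts=True):
    st=observe();e=st["eef_pos"];Rm=Ro.from_euler("xyz",st["tcp_rot"]).as_matrix();up=-Rm[:,0];ax=Rm[:,1]*np.sign(Rm[:2,1]@D);lx=np.cross(ax,up);o=e+up*.0042
    i=cv2.imread(f"pics/scene{tag}.png");c=cv2.resize(i[y0:y0+h,x0:x0+w],None,fx=k,fy=k,interpolation=cv2.INTER_CUBIC)
    for l in(-.0205,-.0165,.0165,.0205):
        p=(proj("scene",o+lx*(l+lat)-ax*.01-up*.0265)-[x0,y0]+.5)*k
        cv2.drawMarker(c,tuple(int(t) for t in p),(0,0,255),cv2.MARKER_CROSS,9,1)
    cv2.imwrite(out,c);print(rest(e),e[2],lx)
E
python3 - <<'E'
from h import *
print(TILT,DOWN)
move_l(R(.0002,.115,.0005),feed=.08,rotation=TILT)
hold(.3)
s=observe();print(s["time_s"],rest(s["eef_pos"]),s["eef_pos"],s["opening"],s["ft_force"])
snap("6");mark("6","pics/c14.png",175,140,90,70,8)
E
```

```text
[1.5707963267948932, 1.5127963267948967, -1.6364207066698864] [0, 1.5707963267948966, np.float64(3.0759682737148064)]
21.8583 (np.float64(0.0007990659086948343), np.float64(7.011836519205361e-05)) [ 0.5003 -0.0075  0.1155] 0.011309354732145093 [ 0.2677 -0.5169 -0.5774]
(np.float64(0.0006788645365504836), np.float64(0.00012848258405153968)) 0.1152788180299606 [ 0.9978 -0.0657  0.0005]
```

View pics/c14.png

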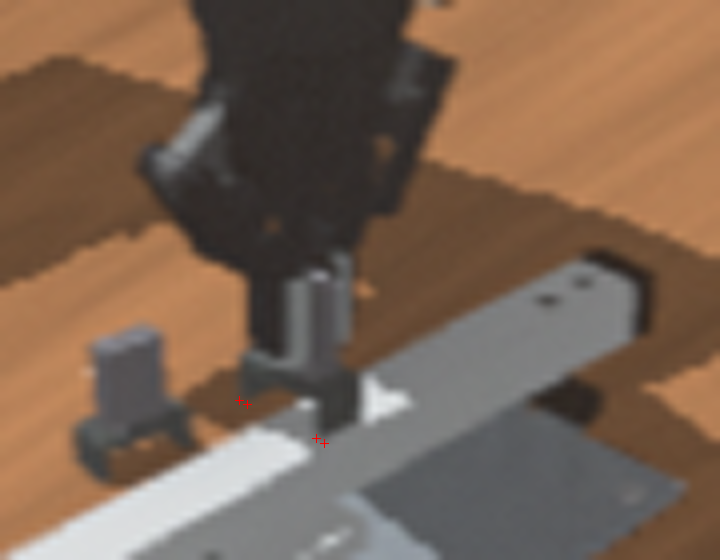

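Run:
```python
from h import *
g=cv2.cvtColor(cv2.imread("pics/scene6.png"),cv2.COLOR_BGR2GRAY).astype(np.float32)
rgb=cv2.imread("pics/scene6.png").astype(np.float32)
f=rgb[...,2]-rgb[...,0] # red-blue: wood vs metal
def z(s,h): return .06+h-.058*s
def samp(a,u,v): return cv2.remap(a,np.float32([[u]]),np.float32([[v]]),cv2.INTER_LINEAR)[0,0]
for s in (.04,.05,.06,.07,.08,.09,.10,.11,.12,-.07,-.08,-.1):
    out=[]
    L=np.arange(-.024,-.004,.0005) 
    vals=np.array([samp(f,*proj("scene",R(s,z(s,.024),l))) for l in L])
    mid=(vals[:6].mean()+vals[-6:].mean())/2
    k=np.where((vals[:-1]>mid)&(vals[1:]<=mid))[0]
    out.append(L[k[0]]*1000 if len(k) else None)
    print(s,out,"contrast",vals[:6].mean(),vals[-6:].mean())
```

```text
0.04 [np.float64(-10.49999999999999)] contrast 8.6015625 -4.966797
0.05 [np.float64(-13.999999999999991)] contrast 51.18294 -3.125
0.06 [np.float64(-13.999999999999991)] contrast 50.278973 -1.8736979
0.07 [np.float64(-14.499999999999993)] contrast 49.23112 -1.0611979
0.08 [np.float64(-14.499999999999993)] contrast 48.923016 -1.0
0.09 [np.float64(-14.999999999999993)] contrast 48.75749 -2.2563477
0.1 [np.float64(-14.999999999999993)] contrast 48.929688 -1.7285156
0.11 [np.float64(-15.499999999999993)] contrast 50.907227 -1.0400391
0.12 [np.float64(-14.999999999999993)] contrast 50.710613 -1.2353516
-0.07 [np.float64(-13.499999999999991)] contrast 45.151367 -5.132324
-0.08 [np.float64(-14.999999999999993)] contrast 90.086266 -4.807943
-0.1 [np.float64(-14.999999999999993)] contrast 89.961426 -4.3351235
```

Run:
```python
from h import *
r=move_l(R(-.0001,.1105,.0),feed=.05,rotation=TILT);hold(.3)
s=observe();print(s["time_s"],rest(s["eef_pos"]),s["eef_pos"])
snap("7");mark("7","pics/c15.png",198,168,32,32,18)
```

```text
22.5083 (np.float64(7.029104724779023e-05), np.float64(-0.00010845198253878277)) [ 0.4996 -0.0076  0.1106]
(np.float64(4.989285345041583e-05), np.float64(-8.675025682292177e-05)) 0.11055647985492406 [ 0.9978 -0.0655  0.0001]
```

View pics/c15.png

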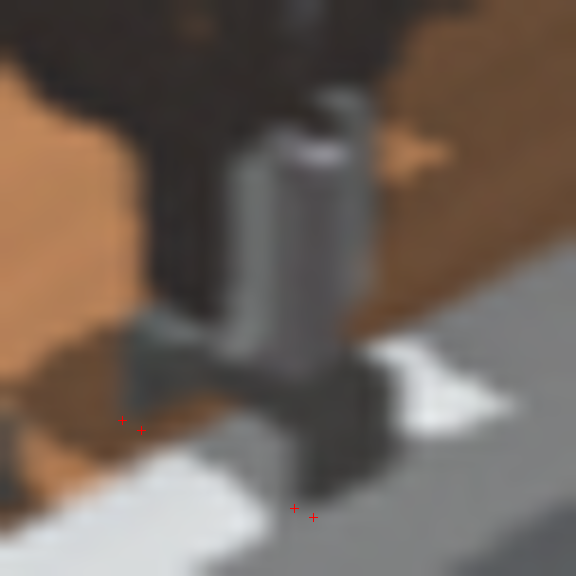

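Run:
```python
from h import *
def samp(a,u,v): return cv2.remap(a,np.float32([[u]]),np.float32([[v]]),cv2.INTER_LINEAR)[0,0]
for n in("scene","top"):
  for t in ("0","1","2","3"):
    g=cv2.cvtColor(cv2.imread(f"pics/{n}{t}.png"),cv2.COLOR_BGR2GRAY).astype(np.float32)
    o=[]
    for l in (-.027,-.024,-.021,.02,.0225,.025,.027):
        if n=="scene" and l<0: continue
        if t=="3" and n=="top":continue
        s=np.arange(-.012,.012,.0004);v=np.array([samp(g,*proj(n,R(q,.06,l))) for q in s])
        a,b=np.median(v[:10]),np.median(v[-10:]);m=(a+b)/2
        k=np.where((v[:-1]-m)*(v[1:]-m)<=0)[0]
        o.append((l*1000,[round(float(s[j]*1000),1) for j in k],round(float(a-b))))
    print(n,t,o)
# finger tips frame 1
e=np.array([.4815,-.2789,.0747]);x0,y0,k=110,215,14
c=cv2.resize(cv2.imread("pics/scene1.png")[y0:y0+40,x0:x0+50],None,fx=k,fy=k,interpolation=cv2.INTER_CUBIC)
for l in(.011,):
    p=(proj("scene",e+np.r_[S*l,0])-[x0,y0]+.5)*k;cv2.drawMarker(c,tuple(int(q) for q in p),(0,0,255),cv2.MARKER_CROSS,12,1);print(p)
cv2.imwrite("pics/c16.png",c)
```

```text
scene 0 [(20.0, [-0.0], 35), (22.5, [-0.0], 35), (25.0, [0.4], 35), (27.0, [0.4], 36)]
scene 1 [(20.0, [0.4], 37), (22.5, [-0.0], 37), (25.0, [0.4], 38), (27.0, [0.4], 38)]
scene 2 [(20.0, [-0.0], 35), (22.5, [-0.0], 36), (25.0, [0.4], 37), (27.0, [0.4], 38)]
scene 3 [(20.0, [-3.2], -9), (22.5, [3.6], 16), (25.0, [1.2], 38), (27.0, [-0.0], 50)]
top 0 [(-27.0, [-0.4], 38), (-24.0, [-0.0], 46), (-21.0, [-0.0], 47), (20.0, [-0.0], 39), (22.5, [-0.0], 45), (25.0, [-0.0], 45), (27.0, [-0.0], 43)]
top 1 [(-27.0, [0.4], 50), (-24.0, [-0.0], 48), (-21.0, [-0.0], 47), (20.0, [-0.0], 40), (22.5, [-0.0], 46), (25.0, [-0.0], 45), (27.0, [-0.0], 44)]
top 2 [(-27.0, [6.0], 31), (-24.0, [3.2], 40), (-21.0, [0.8], 45), (20.0, [-0.0], 36), (22.5, [-0.0], 44), (25.0, [-0.0], 44), (27.0, [-0.0], 43)]
top 3 []
[386.2251 429.9487]
```

View pics/c16.png

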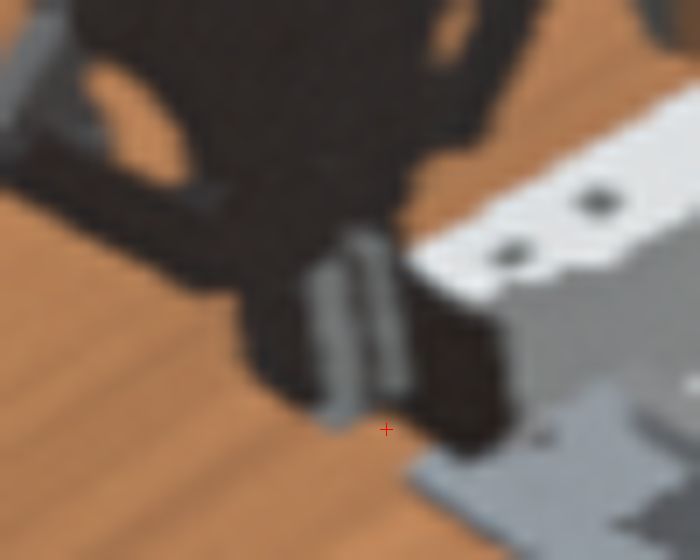

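Both cameras put the edge within 0.4 mm of my estimate. I'll lower with a light force guard. Stopping above z≈0.100 would mean a leg is on the arm; about 0.092–0.096 means it's seated.

Run:
```python
from h import *
move_l(R(.0006,.1105,.0009),feed=.05,rotation=TILT);hold(.3)
s=observe();print(rest(s["eef_pos"]),s["ft_force"])
r=move_l(R(.0006,.091,.0009),feed=.02,max_force=3)
s=observe();print(r,s["time_s"],rest(s["eef_pos"]),s["eef_pos"],s["ft_force"],s["torque"])
snap("8");mark("8","pics/c17.png",175,150,80,60,9)
```

```text
(np.float64(0.0008661422562104122), np.float64(0.0006024297870793718)) [-0.6175 -0.1913 -0.6955]
True 23.925 (np.float64(0.0007155697917169029), np.float64(0.0005819373387592821)) [ 0.5003 -0.007   0.0941] [ 0.2954 -0.1031  3.3833] [-0.0497  0.0181 -0.0453]
(np.float64(0.0006872376072676144), np.float64(0.0005807949534417995)) 0.09407159817083774 [ 0.9978 -0.0656 -0.0005]
```

View pics/c17.png

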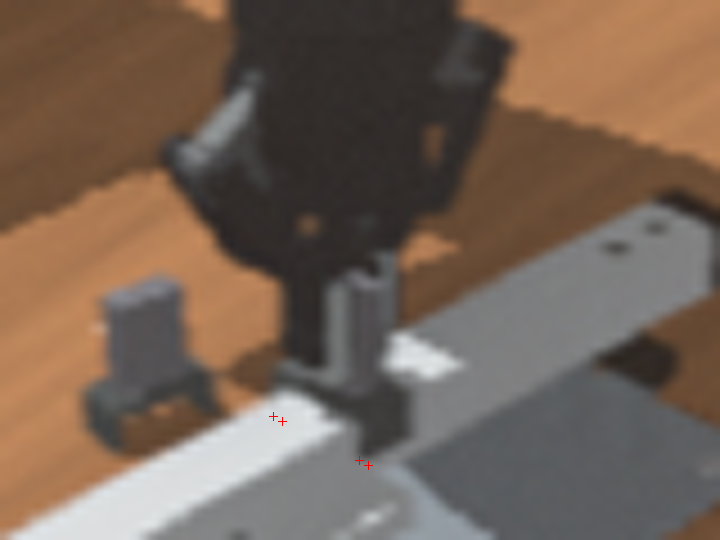

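It stopped at z=0.0941, against 0.0943 predicted for seated, and the legs are astride the arm. I'll release, retreat and inspect.

Run:
```python
from h import *
gripper_to(.04);print(observe()["time_s"])
move_l(R(.0006+.058*.07,.165,.0009),feed=.12)
move_l(R(.0046,.25,.0009),feed=.3)
q=observe()["q"].copy();q[0]=-1.4
set_joints(q);hold(.2)
s=observe();print(s["time_s"],s["eef_pos"])
snap("9");d=np.load("pics/top9_d.npy");print(nose(d))
P=cloud("top",d);qq=P[...,:2]-E0;lat=qq@S;ss=qq@D;Z=P[...,2]
m=(abs(lat)<.009)&(((ss>.02)&(ss<.165))|((ss<-.02)&(ss>-.2)))&(Z>.055)&(Z<.11);print("slope",np.polyfit(ss[m],Z[m],1),m.sum())
for lo in(.088,.105):
    t=(abs(lat)<.035)&(abs(ss)<.03)&(Z>lo)&(Z<.14);print(lo,t.sum(),"lat",lat[t].min(),lat[t].max(),"s",ss[t].min(),ss[t].max(),ss[t].mean(),"z",np.median(Z[t]))
crop("top","9",220,130,400,260,4.4,"pics/c18.png");crop("scene","9",125,130,285,260,4.6,"pics/c19.png")
```

```text
24.4083
27.9333 [ 0.1437 -0.48    0.2505]
(np.float64(0.17326066726463363), np.float64(0.0015526559381149976), np.float64(-0.01218314800144883), np.float64(0.015688781818661693))
slope [-0.0573  0.0833] 693
0.088 80 lat -0.019587174326283947 0.02075639551547694 s -0.028093113836017248 0.011180127211433613 0.0009443549134754593 z 0.12205425420973437
0.105 47 lat -0.012371510184253462 0.013108510134384866 s -0.002534830368320488 0.00916770708608902 0.00349300592510761 z 0.12417249288673671
```

View pics/c18.png

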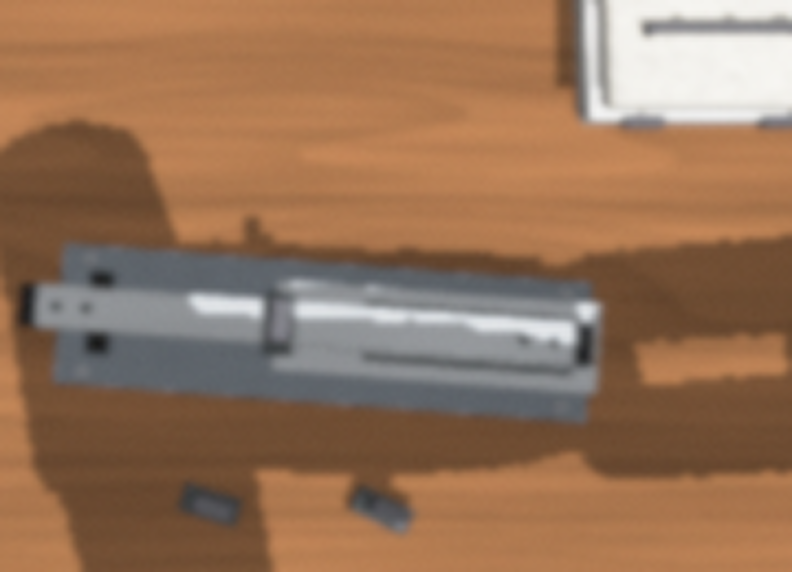

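View pics/c19.png

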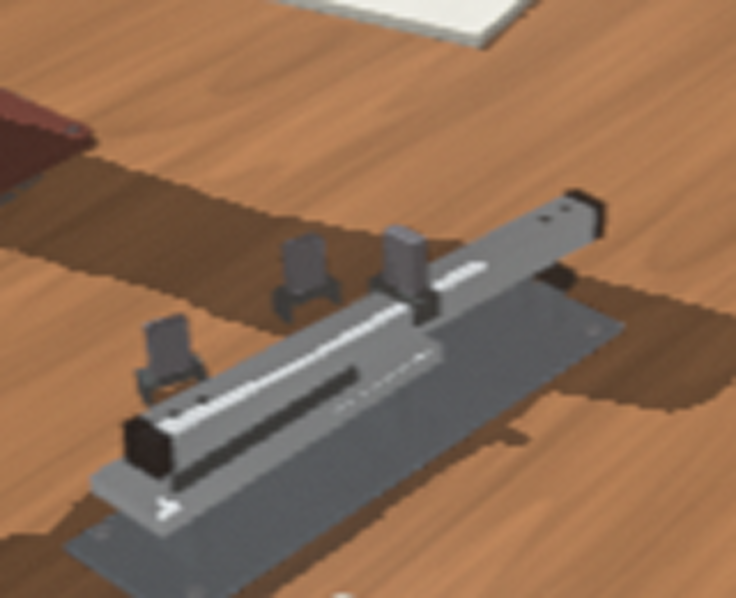

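Run:
```python
from plant import *
hold(.3);job_done();print(observe()["time_s"])
```

```text
the job is handed in; nothing more can be done
the job is handed in; nothing more can be done
```

The arm is tipped onto the catch bar, the saddle marker sits astride it above the edge of the rest, and I handed the job in at about 28 s on the clock.

**Tipping:** I pushed the tail in steps of 2.5 mm, backing off each time to look. The arm tipped fully on the last step, so it stopped at most about 2.5 mm past the tipping point.

**Marker:** I took the marker farthest from the base and set it down tilted to match the arm, then released it and backed well away.

**Last checks:**
- **Arm:** its slope was −0.057, against 0.058 for a full tip. The nose reading was unchanged at s = 173.2 to 173.3 mm before and after placing the marker.
- **Marker position:** the top view puts its saddle about 1 mm past the edge, which is within measurement error.
- **Bystanders:** the two look-alikes and the case looked undisturbed in the last pictures. I didn't check the mug and bottle there, but the robot never worked near them.

**Disagreements:** the two cameras differed by about 2 mm across the arm and 1 mm along it. A fingertip check of the scene camera was off by about 1.3 pixels. I relied on contact at the expected height to confirm that the marker was seated.

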